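Put the microscope parts back on their storage pads

ROBOT

A 7-joint arm with a two-finger parallel gripper is mounted at the origin on the work surface. World frame = base frame: x ahead of the robot, y to its left, z up, the work surface at z = 0. Lengths are in m, angles in rad, forces in N, time in s.
With the tool pointing down it reaches from about 0.4 to 0.9 m from the base axis. Payload 5.5 kg.
Tool frame: the origin (TCP) lies at the very end of the fingers, on their centre line; the grasp point (between the pads) lies behind it (grasp_offset is the z of the grasp point in the tool frame, in m); z points along the fingers, y is the line along which they close (so a half turn about z gives the same grasp; the last joint's range is limited). The gripper opens to 85 mm and grips with 20 to 120 N. Pads are 22 mm wide; open, the fingers measure 114 mm over their backs; the gripper's body (76 mm by 85 mm) begins 54 mm behind the grasp point. The pads swing forward as they close: fully open they stand 13 mm farther back than shut.
Start: joints at [-1.026, 0.501, -0.427, 1.55, 0.221, 1.138, -0.21], TCP at [0.181, 0.624, 0.204] pointing down, gripper open.
Joint ranges: [-2.88, 2.88], [-0.31, 2.03], [-1.54, 1.56], [0.2, 2.42], [-1.41, 4.55], [0.19, 2.02], [-2.57, 2.57]. Speed limits (rad/s): [2.57, 2.57, 3.14, 3.14, 3.14, 3.14, 3.14].

INTERFACE

Orientations are given as a unit quaternion [w, x, y, z].
In Python, from workcell import * gives the robot as it stands. The module is installed in compiled form; this text tells all that it offers.
- The arm moves only by the tool arm_command, never from a script. Its argument "plan" is a list of rows, each an object of numbers: "ax", "ay", "az": the turn, a rotation vector about the tool's x, y, z in rad; "tx", "ty", "tz": the shift along the tool's x, y, z in m; "fingers": the finger opening in m, from 0 to 0.0854. In form: [{"ax": .., "ay": .., "az": .., "tx": .., "ty": .., "tz": .., "fingers": ..}, ...]. A call has 1 to 8 rows; each row shifts and turns the commanded pose from where the row before left it, along the tool's axes as they then stand; what a row does not reach is not made up. A row lasts 1/8 s, in which the tool goes at most 62.5 mm and 10.7 degrees, less where a joint would pass 70% of its speed; a pose out of reach is approached as far as the arm can. A call with a gripper value outside its range is refused whole. The fingers move at their own pace and stop on an object; "force" is the grip in N (left out, the last holds). Time passes only in rows, so rows that do not move let the fingers close. It gives the time, the measured TCP pose, the force, the opening and the grip force at its end, in the units of the state.
- state(): the state, without advancing time (a new reading comes with each control period).
- camera(name): name is "scene" or "top"; returns (picture, depth): 480x640x3 uint8, red, green, blue; 480x640 float32, m along the optical axis (not along the pixel's ray), 0 where there is no reading.
- get_calibration(name): a dict with "fx", "fy", "cx", "cy" (pixels), "rvec" (rotation vector, rad) and "tvec" (3), from world to camera coordinates, as OpenCV has them. Camera axes: x right, y down, z forward; pixel columns grow to the right and rows downward; lengths in m; the calibration is good to about 2 mm. A picture is of the moment at which its call begins. get_calibration takes no time and is no camera call.
- job_done(): hands the job in; it is judged then, once.
The state is a dict: "time": time; "q": joint angles; "qvel": joint speeds; "tau": joint torques, N m; "tool_pos": TCP position; "tcp_rot": TCP orientation; "force": force on the tool from outside, world axes, zero at the start; "moment": the same for the moment, N m; "grip_width": finger opening in m; "gripper_force": force on a finger pad.
Only numpy, scipy, OpenCV 4.12 (cv2) and the standard library are available. Lean on these libraries where they do the work, as an engineer would, in place of code of your own. Each camera call takes 0.05 s, during which the arm holds its last target. There are 200 camera calls.

TASK

Put the four loose microscope items away, each into the storage pad whose recess matches its shape and size: the eyepiece in the larger round recess, the objective in the smaller round one, the square jar in the square one and the slide box in the long one. Set each down without dropping it, upright as it stands now and flat on the floor of its recess, not propped on the rim, then let go. Do not push or knock over the bottle or the beaker.

Things in the scene. Friction and masses are not known exactly. Their poses are not given: they have to be found in the camera images.
- eyepiece: microscope eyepiece standing on its black rubber eyecup (46 mm diameter, straight up to 18 mm, then tapering to 38 mm diameter at 26 mm height); above it a plain aluminium barrel, 30 mm diameter, from 26 to 64 mm height, to grip. About 0.11 kg. Origin: centre of the underside; z up.
- objective: microscope objective lens standing upright: plain steel cylinder 26 mm diameter to 38 mm height, then a brass nose tapering to 12 mm diameter, 54 mm in all. About 0.12 kg. Origin: centre of the underside; z up.
- jar: square glass staining jar, 50 x 50 mm (local x, y) and 44 mm high, closed with a round white lid, 42 mm diameter, from 44 to 62 mm height. About 0.2 kg. Origin: centre of the underside; x and y square to its flat sides, z up.
- slidebox: long white plastic microscope-slide box lying flat, 84 mm (local x) x 32 mm (local y) x 30 mm high. About 0.06 kg. Origin: centre of the underside; z up.
- pad_eyepiece: fixed black storage pad, 116 x 86 x 12 mm (local x, y, z), with one recess in its middle, 8 mm deep, with a white floor 4 mm above the bench. All four pads are alike outside. Origin: centre of the underside (at bench height), under the recess's centre; z up. This one: the larger round recess, 62 mm diameter, for the eyepiece.
- pad_objective: fixed black storage pad, 116 x 86 x 12 mm (local x, y, z), with one recess in its middle, 8 mm deep, with a white floor 4 mm above the bench. All four pads are alike outside. Origin: centre of the underside (at bench height), under the recess's centre; z up. This one: the smaller round recess, 42 mm diameter, for the objective.
- pad_jar: fixed black storage pad, 116 x 86 x 12 mm (local x, y, z), with one recess in its middle, 8 mm deep, with a white floor 4 mm above the bench. All four pads are alike outside. Origin: centre of the underside (at bench height), under the recess's centre; z up. This one: a square recess, 66 x 66 mm, sides along local x and y, for the jar.
- pad_slidebox: fixed black storage pad, 116 x 86 x 12 mm (local x, y, z), with one recess in its middle, 8 mm deep, with a white floor 4 mm above the bench. All four pads are alike outside. Origin: centre of the underside (at bench height), under the recess's centre; z up. This one: a long recess, 100 mm (local x) x 48 mm (local y), for the slide box.
- bottle: bystander: upright reagent bottle with a blue cap, 64 mm diameter, 130 mm high, at the left edge of the work. Origin: centre of the underside. Leave it alone.
- beaker: bystander: open glass beaker, 72 mm diameter, 90 mm high, at the right edge of the work. Origin: centre of the underside. Leave it alone.
Things that resemble listed ones, but are neither listed nor needed, are in the scene too. Leave any blue or purple look-alike of the pad_slidebox alone.

How it is judged:
By the outcome, as a careful person would: the job done as asked, in the order asked, and still so for the second after the job is handed in, with the robot touching nothing.
It also fails if it takes over 104 s, if anything falls off the work surface, if the arm or the gripper's body presses on something with over 40 N, if the wrist force passes 120 N, or if a joint passes its speed limit or range.

## Working session

There is one attempt and no reset: what is moved stays moved. The work goes in short steps, Python scripts to look and compute and a tool call to move; the robot and the scene stay as the last step left them, time stands still between calls to the robot, and variables do not carry over. Pictures are saved under pics/ and viewed, at most 14 in all, crops included, and the job is handed in when it is done.

Besides the shell and the picture viewer there is one more tool, called as name(argument=value, ...), one argument or row to a line, values as JSON. arm_command: Moves the arm, as the interface text tells. Its arguments: {"type":"object","properties":{"plan":{"type":"array"},"force":{"type":"number"}},"required":["plan"]}

```bash
mkdir -p pics
cat > h.py <<'E'
import numpy as np, cv2
from workcell import *
def calib(n):
    c=get_calibration(n); K=np.array([[c['fx'],0,c['cx']],[0,c['fy'],c['cy']],[0,0,1]])
    R=cv2.Rodrigues(np.array(c['rvec'],float))[0]; return K,R,np.array(c['tvec'],float).ravel()
def ray(n,px,z):
    K,R,t=calib(n); p=np.atleast_2d(np.array(px,float))
    d=(np.linalg.inv(K)@np.c_[p,np.ones(len(p))].T).T@R; o=-R.T@t
    return o+d*((z-o[2])/d[:,2])[:,None]
def save(n,f):
    p,d=camera(n); cv2.imwrite(f'pics/{f}.png',p[:,:,::-1]); np.savez(f'{f}.npz',p=p,d=d); return p,d
E
python3 - <<'E'
from h import *
for n in('scene','top'):
    save(n,n+'0'); K,R,t=calib(n); print(n,K[0,0],-R.T@t,R[2])
s=state(); print(s)
E
```

```text
scene 502.502161126312 [ 1.20062464 -0.16931519  0.91142221] [-0.60059913  0.16073302 -0.78322767]
top 475.1446294447448 [ 4.19239719e-01 -5.65394377e-05  1.36631659e+00] [ 0.09698373  0.00415346 -0.9952773 ]
{'time': 0.1, 'q': array([-1.02581877,  0.50175474, -0.42679991,  1.55134026,  0.22078289,
        1.13828605, -0.2103006 ]), 'qvel': array([-0.001152  , -0.00366683, -0.00040958, -0.0020557 , -0.00017334,
        0.00146049,  0.00214725]), 'tau': array([-1.10746411e-02, -5.70820177e+01, -5.83850116e+00, -2.81753057e+01,
        1.05717522e-02,  5.57361025e-03,  2.14454212e-05]), 'tool_pos': array([0.18059023, 0.62371697, 0.20346418]), 'tcp_rot': array([-1.59943918e-04,  1.40406828e-01,  9.90093513e-01, -8.55490851e-04]), 'force': array([ 0.55826677,  0.62754331, -0.75032497]), 'moment': array([-0.02261988, -0.02227032,  0.01071807]), 'gripper_force': 0.0, 'grip_width': 0.08499448362375432}
```

View pics/scene0.png

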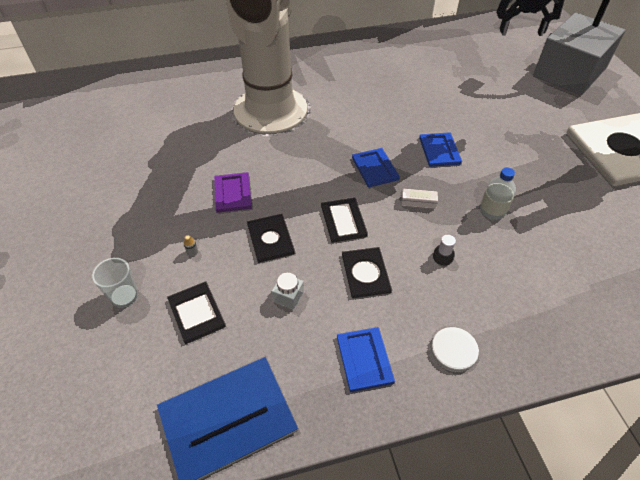

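View pics/top0.png

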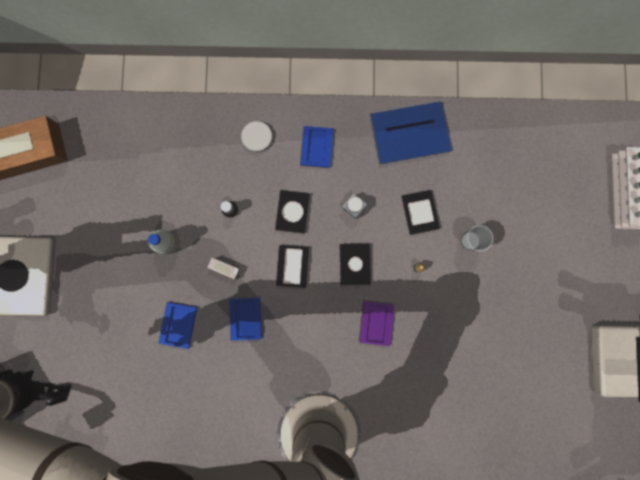

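Top view: the eyepiece is at (228,208), the jar at (354,204), the objective at (420,267) and the slide box at (224,268). The black pads are eyepiece (293,212), slidebox (293,265), objective (355,264) and jar (421,212). 
Possible confusions:
- **Slidebox pad:** blue pads at (318,147), (178,325) and (246,318), and a purple one at (377,323). The black pad at (293,265) is the right one.
- **White disc:** the one at (257,136) is not an eyepiece, lid or recess.

Next I'll measure these and check them in one crop.

Run:
```python
from h import *
def meas(n,name,roi,kind,z):
    p=np.load(n+'0.npz')['p']; x0,y0,x1,y1=roi; c=p[y0:y1,x0:x1]; S=4
    c=cv2.resize(c,None,fx=S,fy=S,interpolation=cv2.INTER_CUBIC); h=cv2.cvtColor(c,cv2.COLOR_RGB2HSV)
    if kind=='w': m=(h[...,2]>165)&(h[...,1]<70)
    elif kind=='k': m=h[...,2]<45
    else: m=(h[...,1]>110)&(h[...,2]>60)&(h[...,0]<30)
    cs,_=cv2.findContours(m.astype(np.uint8),cv2.RETR_EXTERNAL,cv2.CHAIN_APPROX_NONE)
    if not cs: print(n,name,'none'); return
    k=max(cs,key=cv2.contourArea)[:,0,:]; 
    px=(k+0.5)/S-0.5+[x0,y0]
    w=ray(n,px,z)[:,:2].astype(np.float32)*1000
    (cx,cy),(a,b),th=cv2.minAreaRect(w)
    if a<b: a,b,th=b,a,th+90
    th=(th+90)%180-90
    print(n,name,kind,'c',round(cx,1),round(cy,1),'size',round(a,1),round(b,1),'yaw(long)',round(th,1),'px',px.mean(0).round())
T={'pe':(270,185,316,238),'ps':(270,240,316,292),'po':(334,238,378,290),'pj':(398,184,444,240)}
C={'pe':(335,240,400,305),'ps':(315,190,375,250),'po':(240,207,302,268),'pj':(160,275,232,348)}
for k in T:
    for n,D in(('top',T),('scene',C)):
        meas(n,k,D[k],'k',.012); meas(n,k,D[k],'w',.004)
meas('top','eye',(214,194,244,222),'w',.064);meas('scene','eye',(430,228,465,270),'w',.06)
meas('top','jar',(336,188,374,222),'w',.062);meas('scene','jar',(268,268,308,312),'w',.06)
meas('top','box',(202,252,246,284),'w',.03);meas('scene','box',(395,180,445,212),'w',.03)
meas('top','obj',(408,254,434,280),'b',.046);meas('scene','obj',(176,228,204,262),'b',.046)
p=np.load('scene0.npz')['p']; d=np.load('top0.npz')['p']
r=lambda c:cv2.resize(c,(400,300),interpolation=cv2.INTER_CUBIC)
cv2.imwrite('pics/crop1.png',np.vstack([np.hstack([r(p[170:245,380:480]),r(p[225:300,400:500])]),np.hstack([r(p[250:325,235:335]),r(p[215:275,150:230])])])[:,:,::-1])
```

```text
top pe k c 620.0 88.2 size 111.0 80.2 yaw(long) -5.6 px [292. 211.]
top pe w c 620.5 87.5 size 55.6 54.4 yaw(long) 1.1 px [293. 211.]
scene pe k c 622.0 87.5 size 121.0 85.3 yaw(long) -5.8 px [366. 273.]
scene pe w c 615.4 97.5 size 175.8 149.3 yaw(long) -15.9 px [370. 276.]
top ps k c 462.0 84.7 size 112.7 82.2 yaw(long) -3.1 px [292. 269.]
top ps w c 463.6 83.7 size 95.7 43.0 yaw(long) -2.9 px [293. 265.]
scene ps k c 464.9 83.6 size 124.0 86.2 yaw(long) -3.1 px [343. 220.]
scene ps w c 478.3 85.8 size 146.2 142.9 yaw(long) 75.6 px [343. 233.]
top po k c 471.9 -94.5 size 113.0 83.0 yaw(long) 1.2 px [355. 264.]
top po w c 473.2 -95.2 size 36.3 35.0 yaw(long) 46.0 px [355. 263.]
scene po k c 474.2 -94.1 size 124.1 84.6 yaw(long) 1.9 px [270. 238.]
scene po w c 513.8 -65.2 size 152.3 87.8 yaw(long) -43.2 px [285. 254.]
top pj k c 625.7 -279.9 size 109.8 82.8 yaw(long) 12.3 px [420. 212.]
top pj w c 626.5 -282.1 size 62.3 60.2 yaw(long) 12.3 px [421. 212.]
scene pj k c 627.6 -280.4 size 120.9 83.7 yaw(long) 12.4 px [195. 313.]
scene pj w c 587.9 -280.4 size 166.5 117.2 yaw(long) 75.2 px [198. 290.]
top eye w c 623.2 270.8 size 27.6 25.7 yaw(long) 64.6 px [225. 206.]
scene eye w c 635.4 261.6 size 111.2 75.5 yaw(long) -25.0 px [449. 244.]
top jar w c 637.1 -87.8 size 39.6 39.3 yaw(long) -89.2 px [355. 204.]
scene jar w c 637.6 -87.6 size 81.4 73.3 yaw(long) 75.2 px [286. 281.]
top box w c 452.4 279.0 size 80.8 28.4 yaw(long) 68.6 px [222. 268.]
scene box w c 450.2 280.0 size 85.1 34.3 yaw(long) 68.6 px [420. 194.]
top obj b c 464.6 -269.6 size 18.0 18.0 yaw(long) 1.2 px [419. 267.]
scene obj b c 465.0 -270.8 size 29.1 22.2 yaw(long) -12.7 px [188. 240.]
```

View pics/crop1.png

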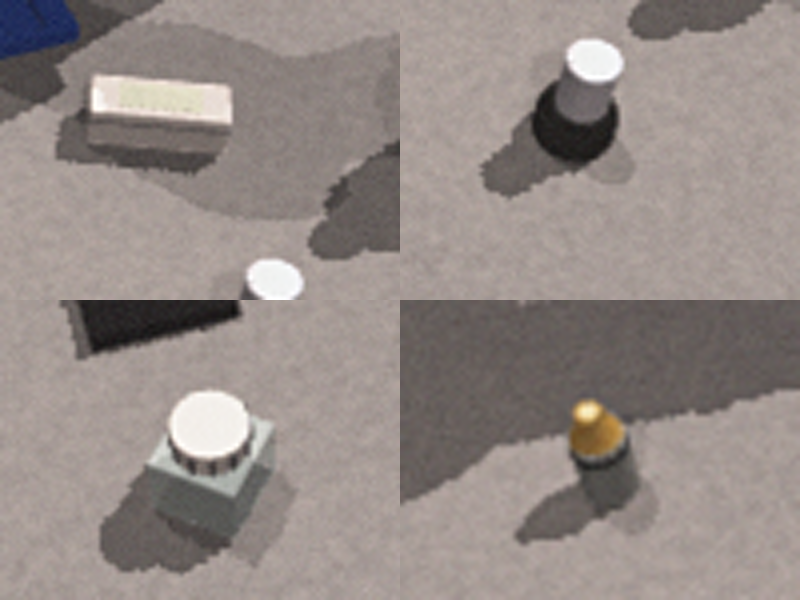

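The crops confirm the four items: slide box, eyepiece with a white top and black cup, square jar with a lid, and brass-nosed objective. I'll get the jar's yaw from its top-edge corners in the scene view, roughly (272.5,290.5), (294.2,299.2) and (303.2,281.2).

```bash
cat >> h.py <<'E'
from scipy.spatial.transform import Rotation as Ro
def go(x,y,z,fy=None,R0=None):
    "turn about tool z first, then shift in tool axes; fy = world angle(deg) of finger line"
    s=state(); q=s['tcp_rot']; R=Ro.from_quat([q[1],q[2],q[3],q[0]]); M=R.as_matrix()
    cur=np.degrees(np.arctan2(M[1,1],M[0,1]))
    if fy is None: fy=cur
    d=(fy-cur+90)%180-90
    f=np.radians(cur+d); yv=np.array([np.cos(f),np.sin(f),0]); zv=np.array([0,0,-1.]); T=np.c_[np.cross(yv,zv),yv,zv]
    rv=(R.inv()*Ro.from_matrix(T)).as_rotvec()
    sh=T.T@(np.array([x,y,z])-s['tool_pos'])
    print('t',round(s['time'],2),'pos',s['tool_pos'].round(4),'finger',round(cur,1),'q7',s['q'][6].round(2),'w',round(s['grip_width'],4),'turn',rv.round(3),'shift',sh.round(4),'rows',np.ceil(abs(rv).max()/.187),np.ceil(np.linalg.norm(sh)/.0625))
E
python3 - <<'E'
from h import *
import workcell; print([a for a in dir(workcell) if a[0]!='_']); print(getattr(workcell,'grasp_offset',None))
w=ray('scene',[[272.5,290.5],[294.2,299.2],[303.2,281.2]],.044)*1000; print(w.round(1))
for a,b in((0,1),(1,2)): e=w[b]-w[a]; print(np.degrees(np.arctan2(e[1],e[0])),np.linalg.norm(e))
print('centre',(w[0]+w[2])/2)
# bottle / beaker / nearest obstacles
print(ray('top',[[162,240],[478,238]],.05))
go(.623,.2705,.2,90)
E
```

```text
['Unreachable', 'camera', 'get_calibration', 'grasp_offset', 'job_done', 'state']
-0.0187
[[ 638.7 -119.4   44. ]
 [ 670.1  -81.3   44. ]
 [ 632.5  -53.5   44. ]]
50.468883960456495 49.44271192837731
143.5577306371526 46.74414639421198
centre [635.60277924 -86.49769661  44.        ]
[[ 0.52601914  0.44628785  0.05      ]
 [ 0.54925915 -0.43237733  0.05      ]]
t 0.1 pos [0.1806 0.6237 0.2035] finger 73.9 q7 -0.21 w 0.085 turn [-0.002 -0.    -0.282] shift [-0.4424 -0.3532  0.0035] rows 2.0 10.0
```

arm_command(
  plan=[
    {"az": -0.141},
    {"az": -0.141},
    {"tx": -0.04,"ty": -0.032},
    {"tx": -0.04,"ty": -0.032},
    {"tx": -0.04,"ty": -0.032},
    {"tx": -0.04,"ty": -0.032},
    {"tx": -0.04,"ty": -0.032},
    {"tx": -0.04,"ty": -0.032},
  ],
  force=40,
)

```text
schema error: expected keys ax, ay, az, tx, ty, tz, fingers
```

arm_command(
  plan=[
    {"tx": -0.04,"ty": -0.032},
    {"tx": -0.04,"ty": -0.032},
    {"tx": -0.04,"ty": -0.032},
    {"tx": -0.04,"ty": -0.032},
    {"tx": -0.04,"ty": -0.032},
    {},
  ],
)

```text
schema error: expected keys ax, ay, az, tx, ty, tz, fingers
```

```bash
python3 -c "
from h import *
go(.623,.2705,.2,90);go(.623,.2705,.031,90)"
```

```text
t 0.1 pos [0.1806 0.6237 0.2035] finger 73.9 q7 -0.21 w 0.085 turn [-0.002 -0.    -0.282] shift [-0.4424 -0.3532  0.0035] rows 2.0 10.0
t 0.1 pos [0.1806 0.6237 0.2035] finger 73.9 q7 -0.21 w 0.085 turn [-0.002 -0.    -0.282] shift [-0.4424 -0.3532  0.1725] rows 2.0 10.0
```

All keys are required in each row.

arm_command(
  plan=[
    {"ax": 0,"ay": 0,"az": -0.141,"tx": 0,"ty": 0,"tz": 0,"fingers": 0.085},
    {"ax": 0,"ay": 0,"az": -0.141,"tx": 0,"ty": 0,"tz": 0,"fingers": 0.085},
    {"ax": 0,"ay": 0,"az": 0,"tx": -0.04,"ty": -0.032,"tz": 0,"fingers": 0.085},
    {"ax": 0,"ay": 0,"az": 0,"tx": -0.04,"ty": -0.032,"tz": 0,"fingers": 0.085},
    {"ax": 0,"ay": 0,"az": 0,"tx": -0.04,"ty": -0.032,"tz": 0,"fingers": 0.085},
    {"ax": 0,"ay": 0,"az": 0,"tx": -0.04,"ty": -0.032,"tz": 0,"fingers": 0.085},
    {"ax": 0,"ay": 0,"az": 0,"tx": -0.04,"ty": -0.032,"tz": 0,"fingers": 0.085},
    {"ax": 0,"ay": 0,"az": 0,"tx": -0.04,"ty": -0.032,"tz": 0,"fingers": 0.085},
  ],
  force=40,
)

```text
time: 1.1
tool_pos: [0.4218, 0.4309, 0.204]
tcp_rot: [-0.0, -0.0, 1.0, -0.0]
force: [-0.3, 0.5, 0.6]
grip_width: 0.0851
gripper_force: 0.0
```

arm_command(
  plan=[
    {"ax": 0,"ay": 0,"az": 0,"tx": -0.04,"ty": -0.032,"tz": 0,"fingers": 0.085},
    {"ax": 0,"ay": 0,"az": 0,"tx": -0.04,"ty": -0.032,"tz": 0,"fingers": 0.085},
    {"ax": 0,"ay": 0,"az": 0,"tx": -0.04,"ty": -0.032,"tz": 0,"fingers": 0.085},
    {"ax": 0,"ay": 0,"az": 0,"tx": -0.04,"ty": -0.032,"tz": 0,"fingers": 0.085},
    {"ax": 0,"ay": 0,"az": 0,"tx": -0.04,"ty": -0.032,"tz": 0,"fingers": 0.085},
    {"ax": 0,"ay": 0,"az": 0,"tx": 0,"ty": 0,"tz": 0,"fingers": 0.085},
  ],
)

```text
time: 1.85
tool_pos: [0.6247, 0.2659, 0.2031]
tcp_rot: [0.0, 0.004, 1.0, -0.002]
force: [-0.2, -1.0, 0.1]
grip_width: 0.085
gripper_force: 0.0
```

```bash
python3 -c "
from h import *
go(.623,.2705,.2,90);go(.623,.2705,.031,90)"
```

```text
t 1.85 pos [0.6247 0.2659 0.2031] finger 89.5 q7 0.98 w 0.085 turn [-0.004  0.001 -0.009] shift [0.0017 0.0046 0.0031] rows 1.0 1.0
t 1.85 pos [0.6247 0.2659 0.2031] finger 89.5 q7 0.98 w 0.085 turn [-0.004  0.001 -0.009] shift [0.0017 0.0046 0.1721] rows 1.0 3.0
```

arm_command(
  plan=[
    {"ax": 0,"ay": 0,"az": 0,"tx": -0.002,"ty": -0.001,"tz": 0,"fingers": 0.085},
    {"ax": 0,"ay": 0,"az": 0,"tx": 0,"ty": 0,"tz": 0.04,"fingers": 0.085},
    {"ax": 0,"ay": 0,"az": 0,"tx": 0,"ty": 0,"tz": 0.04,"fingers": 0.085},
    {"ax": 0,"ay": 0,"az": 0,"tx": 0,"ty": 0,"tz": 0.03,"fingers": 0.085},
    {"ax": 0,"ay": 0,"az": 0,"tx": 0,"ty": 0,"tz": 0,"fingers": 0.085},
    {"ax": 0,"ay": 0,"az": 0,"tx": 0,"ty": 0,"tz": 0,"fingers": 0.085},
  ],
)

```text
time: 2.6
tool_pos: [0.6228, 0.2732, 0.0958]
tcp_rot: [0.001, -0.001, 1.0, 0.001]
force: [0.0, 0.6, -0.5]
grip_width: 0.0852
gripper_force: 0.0
```

```bash
python3 -c "
from h import *
go(.623,.2705,.031,90)
save('scene','s1')
p=cv2.imread('pics/s1.png')[190:290,390:510]
cv2.imwrite('pics/s1c.png',cv2.resize(p,None,fx=5,fy=5))"
```

```text
t 2.6 pos [0.6228 0.2732 0.0958] finger 90.1 q7 0.95 w 0.0852 turn [0.001 0.001 0.002] shift [-0.0002 -0.0027  0.0648] rows 1.0 2.0
```

View pics/s1c.png

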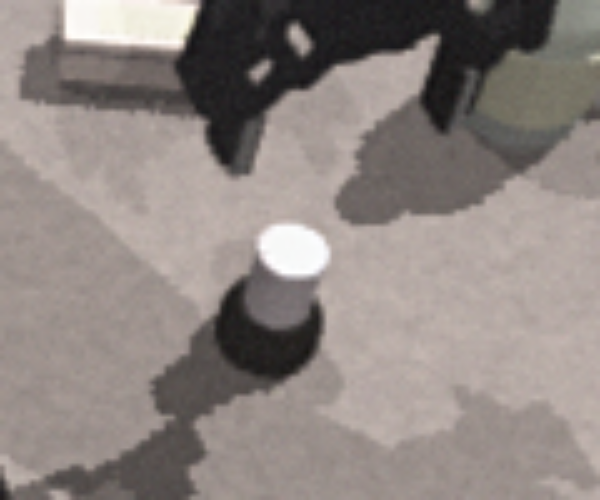

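The gripper straddles the eyepiece line. The eyepiece top is at scene px (448.6,240), and the fingertips are at (438,224) and (478,216).

```bash
python3 -c "
from h import *
print(ray('scene',[448.4,239.6],.064), ray('scene',[[437,224.4],[479,215.5]],.096),ray('scene',[[437,224.4],[479,215.5]],.109))
print(ray('scene',[443.5,257],.018))
# top refine
p=np.load('top0.npz')['p'][196:220,216:242]; print(cv2.cvtColor(p,cv2.COLOR_RGB2GRAY)[4:18,2:22])
print(ray('top',[[226,206.5]],.064))"
```

```text
[[0.62097533 0.27160142 0.064     ]] [[0.59850673 0.24840256 0.096     ]
 [0.59822533 0.34595301 0.096     ]] [[0.60810609 0.24174303 0.109     ]
 [0.60782918 0.33773827 0.109     ]]
[[0.63224575 0.26493763 0.018     ]]
[[122 122 121 117 112 114 119 123 123 114 103  97  93  92  96 101 100 107
  110 111]
 [123 122 122 121 128 140 152 158 158 144 123  97  76  66  67  71  75  84
   89  90]
 [122 122 124 135 156 174 184 187 187 181 166 134  92  56  46  49  55  66
   73  76]
 [122 122 132 154 179 193 197 197 198 197 191 171 133  81  45  38  43  53
   63  70]
 [120 125 142 170 192 199 200 199 199 198 197 189 161 106  57  39  36  43
   56  68]
 [119 125 149 180 196 200 200 200 200 200 198 194 171 120  67  43  35  37
   50  63]
 [119 126 150 183 197 199 199 200 199 199 199 193 170 121  73  48  37  34
   41  56]
 [118 124 147 180 197 200 200 201 200 198 199 194 169 117  72  51  39  34
   35  48]
 [119 123 142 175 192 198 200 198 200 198 197 186 158 107  69  53  40  34
   33  44]
 [120 122 132 153 174 190 196 197 198 197 190 171 133  90  66  51  40  34
   33  41]
 [121 123 120 123 137 163 180 188 188 181 168 141 103  74  59  48  38  33
   34  43]
 [122 121 117 105  95 113 139 154 154 143 125 101  78  64  54  42  35  33
   35  46]
 [122 124 119 105  78  70  85 102 105  98  84  71  62  53  44  37  34  33
   38  51]
 [123 122 120 112  86  62  54  59  64  65  60  55  48  42  39  34  33  34
   44  61]]
[[0.62157239 0.26897385 0.064     ]]
```

arm_command(
  plan=[
    {"ax": 0,"ay": 0,"az": 0,"tx": 0.001,"ty": -0.003,"tz": 0,"fingers": 0.085},
    {"ax": 0,"ay": 0,"az": 0,"tx": 0,"ty": 0,"tz": 0.03,"fingers": 0.085},
    {"ax": 0,"ay": 0,"az": 0,"tx": 0,"ty": 0,"tz": 0.02,"fingers": 0.085},
    {"ax": 0,"ay": 0,"az": 0,"tx": 0,"ty": 0,"tz": 0.014,"fingers": 0.085},
    {"ax": 0,"ay": 0,"az": 0,"tx": 0,"ty": 0,"tz": 0,"fingers": 0.05},
    {"ax": 0,"ay": 0,"az": 0,"tx": 0,"ty": 0,"tz": 0,"fingers": 0.03},
    {"ax": 0,"ay": 0,"az": 0,"tx": 0,"ty": 0,"tz": 0,"fingers": 0.02},
    {"ax": 0,"ay": 0,"az": 0,"tx": 0,"ty": 0,"tz": 0,"fingers": 0.02},
  ],
  force=40,
)

```text
time: 3.65
tool_pos: [0.6227, 0.2691, 0.0316]
tcp_rot: [0.001, -0.0, 1.0, 0.001]
force: [-0.5, -0.2, 3.4]
grip_width: 0.0275
gripper_force: 39.1
```

arm_command(
  plan=[
    {"ax": 0,"ay": 0,"az": 0,"tx": 0,"ty": 0,"tz": 0,"fingers": 0.02},
    {"ax": 0,"ay": 0,"az": 0,"tx": 0,"ty": 0,"tz": 0,"fingers": 0.02},
    {"ax": 0,"ay": 0,"az": 0,"tx": 0,"ty": 0,"tz": 0,"fingers": 0.02},
  ],
)

```text
time: 4.03
tool_pos: [0.6227, 0.2691, 0.0316]
tcp_rot: [0.001, -0.0, 1.0, 0.001]
force: [0.6, 0.6, 5.5]
grip_width: 0.0274
gripper_force: 39.4
```

arm_command(
  plan=[
    {"ax": 0,"ay": 0,"az": 0,"tx": 0,"ty": 0,"tz": -0.02,"fingers": 0.02},
    {"ax": 0,"ay": 0,"az": 0,"tx": 0,"ty": 0,"tz": -0.03,"fingers": 0.02},
    {"ax": 0,"ay": 0,"az": 0,"tx": 0,"ty": -0.03,"tz": 0,"fingers": 0.02},
    {"ax": 0,"ay": 0,"az": 0,"tx": 0,"ty": -0.04,"tz": 0,"fingers": 0.02},
    {"ax": 0,"ay": 0,"az": 0,"tx": 0,"ty": -0.04,"tz": 0,"fingers": 0.02},
    {"ax": 0,"ay": 0,"az": 0,"tx": 0,"ty": -0.04,"tz": 0,"fingers": 0.02},
    {"ax": 0,"ay": 0,"az": 0,"tx": 0,"ty": -0.031,"tz": 0,"fingers": 0.02},
    {"ax": 0,"ay": 0,"az": 0,"tx": 0,"ty": 0,"tz": 0,"fingers": 0.02},
  ],
)

```text
time: 5.03
tool_pos: [0.622, 0.0823, 0.0809]
tcp_rot: [-0.0, 0.003, 1.0, -0.001]
force: [0.3, 0.5, -0.7]
grip_width: 0.0272
gripper_force: 39.6
```

arm_command(
  plan=[
    {"ax": 0,"ay": 0,"az": 0,"tx": 0,"ty": 0,"tz": 0,"fingers": 0.02},
    {"ax": 0,"ay": 0,"az": 0,"tx": 0,"ty": 0,"tz": 0,"fingers": 0.02},
    {"ax": 0,"ay": 0,"az": 0,"tx": 0,"ty": 0,"tz": 0,"fingers": 0.02},
  ],
)

```text
time: 5.4
tool_pos: [0.6216, 0.0889, 0.0804]
tcp_rot: [-0.0, -0.001, 1.0, 0.0]
force: [-0.3, -0.6, -1.8]
grip_width: 0.0275
gripper_force: 39.6
```

```bash
python3 -c "
from h import *
go(.622,.088,.0355,90)
save('scene','s2')
p=cv2.imread('pics/s2.png')[195:315,310:430]
cv2.imwrite('pics/s2c.png',cv2.resize(p,None,fx=5,fy=5))"
```

```text
t 5.4 pos [0.6216 0.0889 0.0804] finger 90.1 q7 1.22 w 0.0275 turn [ 0.001 -0.     0.002] shift [-0.0004 -0.0009  0.0449] rows 1.0 1.0
```

View pics/s2c.png

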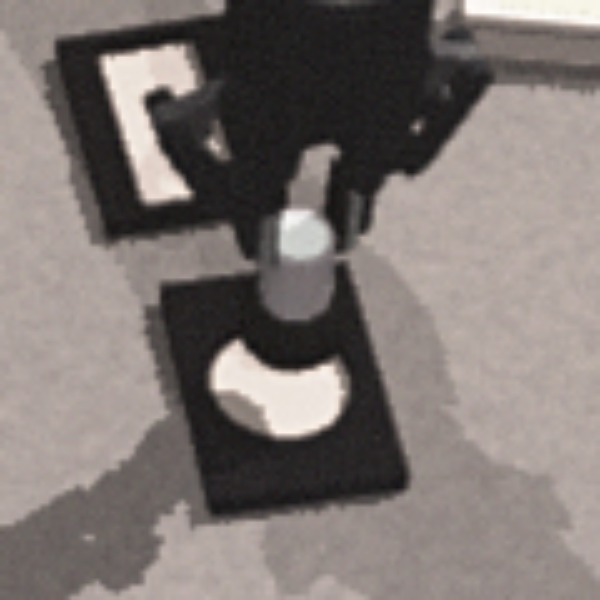

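The eyepiece is held upright, with its top at about px (371,242), and the recess is below it at (366,272). Lowering it now.

arm_command(
  plan=[
    {"ax": 0,"ay": 0,"az": 0,"tx": 0,"ty": -0.001,"tz": 0.02,"fingers": 0.02},
    {"ax": 0,"ay": 0,"az": 0,"tx": 0,"ty": 0,"tz": 0.015,"fingers": 0.02},
    {"ax": 0,"ay": 0,"az": 0,"tx": 0,"ty": 0,"tz": 0.006,"fingers": 0.02},
    {"ax": 0,"ay": 0,"az": 0,"tx": 0,"ty": 0,"tz": 0.002,"fingers": 0.02},
    {"ax": 0,"ay": 0,"az": 0,"tx": 0,"ty": 0,"tz": 0.001,"fingers": 0.02},
    {"ax": 0,"ay": 0,"az": 0,"tx": 0,"ty": 0,"tz": 0,"fingers": 0.02},
    {"ax": 0,"ay": 0,"az": 0,"tx": 0,"ty": 0,"tz": 0,"fingers": 0.02},
  ],
)

```text
time: 6.32
tool_pos: [0.6222, 0.0865, 0.0369]
tcp_rot: [0.0, -0.0, 1.0, 0.0]
force: [-0.2, 0.2, -1.0]
grip_width: 0.0274
gripper_force: 39.6
```

```bash
python3 -c "
from h import *
go(.622,.088,.0355,90); print(state()['force'])
print(ray('scene',[371,242],.113))"
```

```text
t 6.33 pos [0.6222 0.0865 0.0369] finger 90.0 q7 1.2 w 0.0274 turn [0.    0.001 0.   ] shift [0.0002 0.0015 0.0014] rows 1.0 1.0
[-0.18640064  0.1834396  -1.00614386]
[[0.62036319 0.09215437 0.113     ]]
```

Next, down to contact, release and retreat.

arm_command(
  plan=[
    {"ax": 0,"ay": 0,"az": 0,"tx": 0,"ty": 0,"tz": 0.0012,"fingers": 0.02},
    {"ax": 0,"ay": 0,"az": 0,"tx": 0,"ty": 0,"tz": 0.0005,"fingers": 0.02},
    {"ax": 0,"ay": 0,"az": 0,"tx": 0,"ty": 0,"tz": 0,"fingers": 0.02},
  ],
)

```text
time: 6.7
tool_pos: [0.6226, 0.0867, 0.0356]
tcp_rot: [0.001, -0.0, 1.0, 0.0]
force: [-0.7, -0.4, 5.1]
grip_width: 0.0275
gripper_force: 40.3
```

arm_command(
  plan=[
    {"ax": 0,"ay": 0,"az": 0,"tx": 0,"ty": 0,"tz": 0,"fingers": 0.04},
    {"ax": 0,"ay": 0,"az": 0,"tx": 0,"ty": 0,"tz": 0,"fingers": 0.06},
    {"ax": 0,"ay": 0,"az": 0,"tx": 0,"ty": 0,"tz": 0,"fingers": 0.07},
    {"ax": 0,"ay": 0,"az": 0,"tx": 0,"ty": 0,"tz": 0,"fingers": 0.07},
    {"ax": 0,"ay": 0,"az": 0,"tx": 0,"ty": 0,"tz": -0.03,"fingers": 0.07},
    {"ax": 0,"ay": 0,"az": 0,"tx": 0,"ty": 0,"tz": -0.05,"fingers": 0.085},
    {"ax": 0,"ay": 0,"az": 0,"tx": 0,"ty": 0,"tz": -0.05,"fingers": 0.085},
  ],
)

```text
time: 7.58
tool_pos: [0.6214, 0.0864, 0.1656]
tcp_rot: [-0.001, -0.0, 1.0, 0.0]
force: [0.4, 0.5, 0.5]
grip_width: 0.0849
gripper_force: 0.0
```

```bash
python3 -c "
from h import *
go(.4645,-.270,.150,90)
save('scene','s3')
p=cv2.imread('pics/s3.png')[195:315,310:430]
cv2.imwrite('pics/s3c.png',cv2.resize(p,None,fx=5,fy=5))"
```

```text
t 7.58 pos [0.6214 0.0864 0.1656] finger 90.0 q7 1.25 w 0.0849 turn [ 0.    -0.001  0.   ] shift [ 0.1569 -0.3564  0.0156] rows 1.0 7.0
```

View pics/s3c.png

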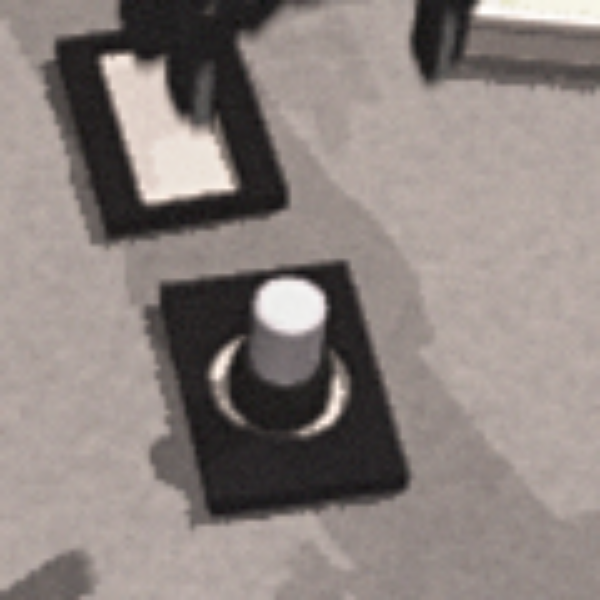

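The eyepiece is seated in its recess, centred at about px (367,272). Next is the objective.

arm_command(
  plan=[
    {"ax": 0,"ay": 0,"az": 0,"tx": 0.02,"ty": -0.045,"tz": 0,"fingers": 0.085},
    {"ax": 0,"ay": 0,"az": 0,"tx": 0.02,"ty": -0.045,"tz": 0,"fingers": 0.085},
    {"ax": 0,"ay": 0,"az": 0,"tx": 0.02,"ty": -0.045,"tz": 0,"fingers": 0.085},
    {"ax": 0,"ay": 0,"az": 0,"tx": 0.02,"ty": -0.045,"tz": 0,"fingers": 0.085},
    {"ax": 0,"ay": 0,"az": 0,"tx": 0.02,"ty": -0.045,"tz": 0,"fingers": 0.085},
    {"ax": 0,"ay": 0,"az": 0,"tx": 0.02,"ty": -0.045,"tz": 0,"fingers": 0.085},
    {"ax": 0,"ay": 0,"az": 0,"tx": 0.02,"ty": -0.045,"tz": 0,"fingers": 0.085},
    {"ax": 0,"ay": 0,"az": 0,"tx": 0.017,"ty": -0.041,"tz": 0,"fingers": 0.085},
  ],
)

```text
time: 8.62
tool_pos: [0.4639, -0.2713, 0.1647]
tcp_rot: [0.0, 0.0, 1.0, -0.0]
force: [1.1, -0.3, -0.5]
grip_width: 0.0849
gripper_force: 0.0
```

arm_command(
  plan=[
    {"ax": 0,"ay": 0,"az": 0,"tx": 0,"ty": 0,"tz": 0.04,"fingers": 0.085},
    {"ax": 0,"ay": 0,"az": 0,"tx": 0,"ty": 0,"tz": 0.04,"fingers": 0.085},
    {"ax": 0,"ay": 0,"az": 0,"tx": 0,"ty": 0,"tz": 0,"fingers": 0.085},
    {"ax": 0,"ay": 0,"az": 0,"tx": 0,"ty": 0,"tz": 0,"fingers": 0.085},
  ],
)

```text
time: 9.12
tool_pos: [0.4658, -0.2697, 0.0857]
tcp_rot: [0.001, -0.0, 1.0, -0.0]
force: [0.5, 0.5, 0.2]
grip_width: 0.085
gripper_force: 0.0
```

```bash
python3 -c "
from h import *
go(.4645,-.270,.012,90)"
```

```text
t 9.12 pos [ 0.4658 -0.2697  0.0857] finger 90.0 q7 1.95 w 0.085 turn [-0.     0.001  0.001] shift [ 0.0013 -0.0003  0.0737] rows 1.0 2.0
```

arm_command(
  plan=[
    {"ax": 0,"ay": 0,"az": 0,"tx": 0.001,"ty": 0,"tz": 0.04,"fingers": 0.085},
    {"ax": 0,"ay": 0,"az": 0,"tx": 0,"ty": 0,"tz": 0.024,"fingers": 0.085},
    {"ax": 0,"ay": 0,"az": 0,"tx": 0,"ty": 0,"tz": 0.009,"fingers": 0.085},
    {"ax": 0,"ay": 0,"az": 0,"tx": 0,"ty": 0,"tz": 0,"fingers": 0.06},
    {"ax": 0,"ay": 0,"az": 0,"tx": 0,"ty": 0,"tz": 0,"fingers": 0.04},
    {"ax": 0,"ay": 0,"az": 0,"tx": 0,"ty": 0,"tz": 0,"fingers": 0.03},
    {"ax": 0,"ay": 0,"az": 0,"tx": 0,"ty": 0,"tz": 0,"fingers": 0.015},
    {"ax": 0,"ay": 0,"az": 0,"tx": 0,"ty": 0,"tz": 0,"fingers": 0.015},
  ],
  force=40,
)

```text
time: 10.12
tool_pos: [0.465, -0.2714, 0.0129]
tcp_rot: [0.001, 0.0, 1.0, -0.001]
force: [-1.3, -2.9, 6.5]
grip_width: 0.0176
gripper_force: 36.4
```

arm_command(
  plan=[
    {"ax": 0,"ay": 0,"az": 0,"tx": 0,"ty": 0,"tz": 0,"fingers": 0.015},
    {"ax": 0,"ay": 0,"az": 0,"tx": 0,"ty": 0,"tz": 0,"fingers": 0.015},
    {"ax": 0,"ay": 0,"az": 0,"tx": 0,"ty": 0,"tz": 0,"fingers": 0.015},
  ],
)

```text
time: 10.5
tool_pos: [0.465, -0.2714, 0.0129]
tcp_rot: [0.001, 0.0, 1.0, -0.001]
force: [-0.6, -2.9, 6.2]
grip_width: 0.0177
gripper_force: 36.4
```

```bash
python3 -c "
from h import *
go(.473,-.095,.08,90)"
```

```text
t 10.5 pos [ 0.465  -0.2714  0.0129] finger 90.0 q7 1.92 w 0.0177 turn [-0.002  0.002 -0.001] shift [-0.008   0.1764 -0.0671] rows 1.0 4.0
```

The width is less than the 26 mm expected, so I'll look before lifting.

```bash
python3 -c "
from h import *
save('scene','s4');save('top','t4')
a=cv2.imread('pics/s4.png')[200:280,150:230];b=cv2.imread('pics/t4.png')[227:307,380:460]
cv2.imwrite('pics/s4c.png',cv2.resize(np.hstack([a,b]),None,fx=5,fy=5,interpolation=cv2.INTER_CUBIC))"
```

```text
(no output)
```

View pics/s4c.png

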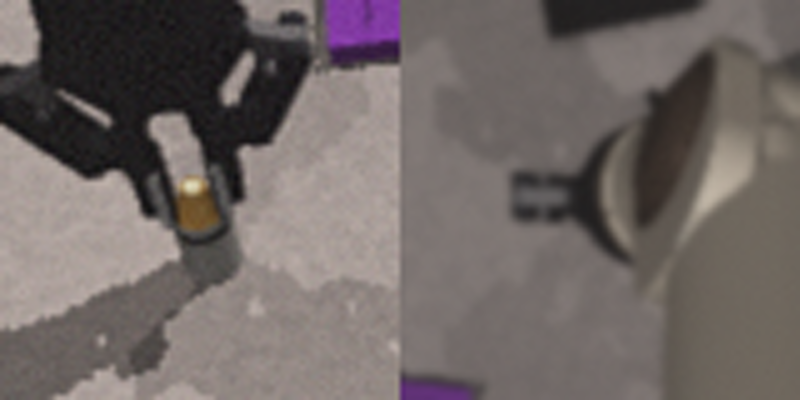

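```bash
python3 -c "
from h import *
print(ray('scene',[[188.6,236.8]],.054))
# bottom front edge of the body
print(ray('scene',[[192,256.5]],.0))
p=np.load('scene0.npz')['p'];print(ray('scene',[[187.6,237]],.054), ray('scene',[[192,256]],.0))
print(ray('top',[[419,267],[418.5,265.5]],.046))
h=cv2.cvtColor(np.load('top0.npz')['p'],cv2.COLOR_RGB2HSV)[258:278,410:430]; print(h[...,1]); print(h[...,2])"
```

```text
[[ 0.46213317 -0.26978952  0.054     ]]
[[ 4.74991011e-01 -2.74331121e-01 -1.11022302e-16]]
[[ 0.46214224 -0.27195766  0.054     ]] [[ 4.73578275e-01 -2.74186974e-01 -1.11022302e-16]]
[[ 0.46558638 -0.2692941   0.046     ]
 [ 0.46971246 -0.26790744  0.046     ]]
[[ 22  20  20  21  22  23  24  24  22  24  22  23  22  24  24  24  22  25
   24  23]
 [ 22  23  24  22  22  22  22  23  20  22  22  23  22  23  24  23  21  21
   21  24]
 [ 24  23  23  23  24  21  23  24  23  23  22  23  22  25  24  24  23  23
   22  23]
 [ 22  22  23  23  21  23  21  23  25  25  22  23  21  24  25  25  22  22
   24  22]
 [ 24  24  18  23  23  25  24  22  28  32  32  27  26  25  26  22  22  23
   25  25]
 [ 22  22  22  23  22  22  31  45  57  64  64  56  42  31  22  22  22  25
   25  22]
 [ 20  21  21  24  21  34  56  83 104 112 109  99  80  50  31  25  22  25
   22  26]
 [ 22  22  21  21  27  52  92 118 132 132 122 114 106  80  45  25  22  22
   22  25]
 [ 21  22  19  19  22  65 110 134 141 127 106  97 102  97  59  31  22  25
   18  23]
 [ 22  21  19  17  25  74 118 141 142 122  96  86  96 104  72  37  25  2
[... 1864 characters left out ...]
 105 118
  128 130]
 [133 129 121 104  89  88 105 126 136 134 129 126 119 117 119 121 124 128
  132 133]
 [133 129 123 113 101  92  94 111 124 127 122 121 123 127 130 132 132 133
  134 131]
 [131 128 122 118 113 105 101 108 116 119 119 125 130 131 132 131 132 134
  132 131]
 [130 128 122 119 118 117 115 115 118 119 122 128 132 132 130 131 131 132
  131 130]
 [128 126 122 119 120 120 120 119 119 120 123 130 131 130 130 130 131 132
  132 131]
 [128 126 121 120 121 122 120 118 118 120 123 127 130 130 131 131 131 133
  132 131]
 [128 124 121 121 121 121 118 118 118 120 124 128 130 131 130 131 133 132
  131 132]
 [127 124 120 120 119 119 117 117 119 122 125 128 130 132 133 133 134 134
  133 132]]
```

```bash
python3 -c "
from h import *
K,R,t=calib('scene')
pts=np.array([[.465,-.2714+s*.011,z] for z in(.013,.02,.03,.04,.05,.06) for s in(-1,1)]+[[.463,-.271,0],[.463,-.271,.038],[.463,-.271,.054]])
px=cv2.projectPoints(pts,cv2.Rodrigues(R)[0],t,K,None)[0][:,0]
print(((px-[150,200])*5).round())
p=cv2.imread('pics/s4.png')[225:265,170:215]
cv2.imwrite('pics/s4d.png',cv2.resize(p,None,fx=14,fy=14,interpolation=cv2.INTER_CUBIC))"
```

```text
[[184. 252.]
 [233. 242.]
 [181. 242.]
 [230. 232.]
 [176. 228.]
 [226. 218.]
 [171. 215.]
 [222. 205.]
 [166. 200.]
 [217. 190.]
 [162. 186.]
 [213. 176.]
 [215. 260.]
 [198. 209.]
 [190. 186.]]
```

View pics/s4d.png

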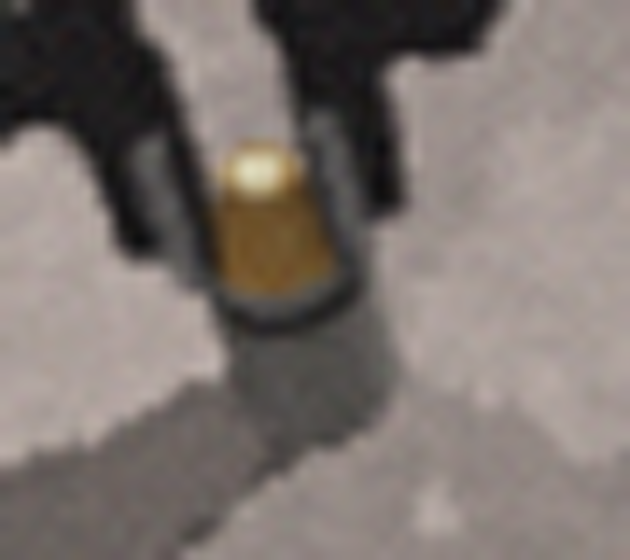

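The pads reach less far down than the TCP reading says: their tips sit about 20 mm above it, so they're on the tapered nose. This also explains the +6 N lift and the narrow width. I'll open, go about 17 mm lower while watching the force, and regrip.

arm_command(
  plan=[
    {"ax": 0,"ay": 0,"az": 0,"tx": 0,"ty": 0,"tz": 0,"fingers": 0.03},
    {"ax": 0,"ay": 0,"az": 0,"tx": 0.002,"ty": 0,"tz": 0,"fingers": 0.05},
    {"ax": 0,"ay": 0,"az": 0,"tx": 0,"ty": 0,"tz": 0.006,"fingers": 0.06},
    {"ax": 0,"ay": 0,"az": 0,"tx": 0,"ty": 0,"tz": 0.004,"fingers": 0.06},
    {"ax": 0,"ay": 0,"az": 0,"tx": 0,"ty": 0,"tz": 0,"fingers": 0.06},
  ],
  force=40,
)

```text
time: 11.22
tool_pos: [0.4614, -0.2692, 0.0009]
tcp_rot: [-0.001, -0.0, 1.0, 0.0]
force: [-0.7, -0.8, 0.6]
grip_width: 0.0599
gripper_force: 0.0
```

```bash
python3 -c "
from h import *
print(state()['force']);go(.463,-.271,.0,90)
save('scene','s5')
p=cv2.imread('pics/s5.png')[215:275,150:230]
cv2.imwrite('pics/s5c.png',cv2.resize(p,None,fx=9,fy=9,interpolation=cv2.INTER_CUBIC))"
```

```text
[-0.66586025 -0.82259201  0.57160957]
t 11.22 pos [ 0.4614 -0.2692  0.0009] finger 90.0 q7 1.91 w 0.0599 turn [ 0.001 -0.001  0.   ] shift [-0.0016 -0.0018  0.0009] rows 1.0 1.0
```

View pics/s5c.png

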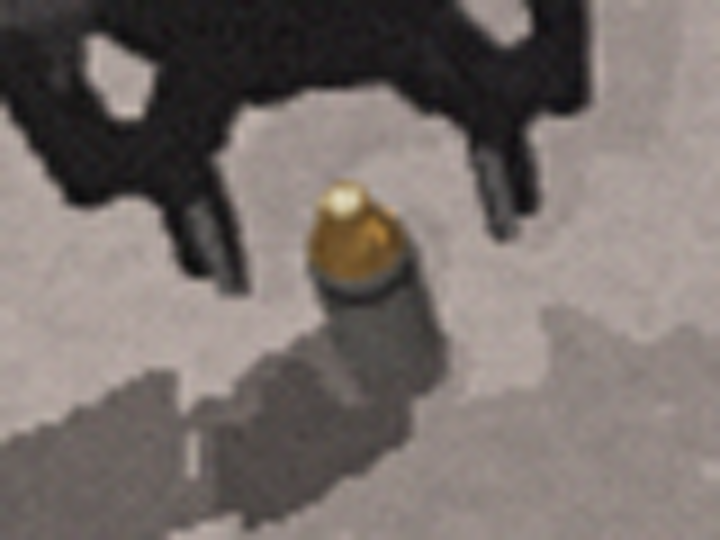

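The objective stands unharmed, with its nose at px (188,237) and the pad tips at (176.7,247.4) and (205.6,241.4). I'll work out the tip height.

```bash
python3 -c "
from h import *
for z in (0,.01,.02,.03,.04): print(z,ray('scene',[[176.7,247.4],[205.6,241.4]],z).round(4)[:,:2].tolist())"
```

```text
0 [[0.44, -0.3055], [0.4393, -0.2395]]
0.01 [[0.4484, -0.304], [0.4477, -0.2388]]
0.02 [[0.4567, -0.3025], [0.456, -0.238]]
0.03 [[0.4651, -0.301], [0.4644, -0.2372]]
0.04 [[0.4734, -0.2995], [0.4727, -0.2365]]
```

arm_command(
  plan=[
    {"ax": 0,"ay": 0,"az": 0,"tx": -0.001,"ty": -0.001,"tz": 0.005,"fingers": 0.06},
    {"ax": 0,"ay": 0,"az": 0,"tx": 0,"ty": 0,"tz": 0.005,"fingers": 0.06},
    {"ax": 0,"ay": 0,"az": 0,"tx": 0,"ty": 0,"tz": 0,"fingers": 0.06},
    {"ax": 0,"ay": 0,"az": 0,"tx": 0,"ty": 0,"tz": 0,"fingers": 0.045},
    {"ax": 0,"ay": 0,"az": 0,"tx": 0,"ty": 0,"tz": 0,"fingers": 0.03},
    {"ax": 0,"ay": 0,"az": 0,"tx": 0,"ty": 0,"tz": 0,"fingers": 0.015},
    {"ax": 0,"ay": 0,"az": 0,"tx": 0,"ty": 0,"tz": 0,"fingers": 0.015},
    {"ax": 0,"ay": 0,"az": 0,"tx": 0,"ty": 0,"tz": 0,"fingers": 0.015},
  ],
  force=40,
)

```text
time: 12.28
tool_pos: [0.4632, -0.2707, -0.008]
tcp_rot: [0.0, -0.0, 1.0, -0.0]
force: [-0.4, 0.1, 5.3]
grip_width: 0.0247
gripper_force: 39.2
```

Width is now 24.7 mm, so the pads are on the cylinder. Lifting and carrying to its pad.

arm_command(
  plan=[
    {"ax": 0,"ay": 0,"az": 0,"tx": 0,"ty": 0,"tz": -0.02,"fingers": 0.015},
    {"ax": 0,"ay": 0,"az": 0,"tx": 0,"ty": 0,"tz": -0.03,"fingers": 0.015},
    {"ax": 0,"ay": 0,"az": 0,"tx": -0.01,"ty": 0.03,"tz": 0,"fingers": 0.015},
    {"ax": 0,"ay": 0,"az": 0,"tx": 0,"ty": 0.04,"tz": 0,"fingers": 0.015},
    {"ax": 0,"ay": 0,"az": 0,"tx": 0,"ty": 0.04,"tz": 0,"fingers": 0.015},
    {"ax": 0,"ay": 0,"az": 0,"tx": 0,"ty": 0.04,"tz": 0,"fingers": 0.015},
    {"ax": 0,"ay": 0,"az": 0,"tx": 0,"ty": 0.026,"tz": 0,"fingers": 0.015},
    {"ax": 0,"ay": 0,"az": 0,"tx": 0,"ty": 0,"tz": 0,"fingers": 0.015},
  ],
)

```text
time: 13.28
tool_pos: [0.4725, -0.0917, 0.0414]
tcp_rot: [-0.0, -0.002, 1.0, 0.001]
force: [-1.2, -0.5, -2.4]
grip_width: 0.0242
gripper_force: 39.7
```

arm_command(
  plan=[
    {"ax": 0,"ay": 0,"az": 0,"tx": 0,"ty": 0,"tz": 0,"fingers": 0.015},
    {"ax": 0,"ay": 0,"az": 0,"tx": 0,"ty": 0,"tz": 0,"fingers": 0.015},
  ],
)

```text
time: 13.52
tool_pos: [0.4727, -0.096, 0.0415]
tcp_rot: [-0.0, 0.001, 1.0, -0.0]
force: [0.8, -0.3, -1.1]
grip_width: 0.0241
gripper_force: 39.7
```

```bash
python3 -c "
from h import *
go(.473,-.095,-.003,90); print(state()['force'])
save('scene','s6')
p=cv2.imread('pics/s6.png')[180:280,225:325]
cv2.imwrite('pics/s6c.png',cv2.resize(p,None,fx=6,fy=6,interpolation=cv2.INTER_CUBIC))"
```

```text
t 13.53 pos [ 0.4727 -0.096   0.0415] finger 89.9 q7 1.58 w 0.0241 turn [-0.    -0.    -0.002] shift [-0.0003  0.001   0.0445] rows 1.0 1.0
[ 0.84152569 -0.32452854 -1.11262259]
```

View pics/s6c.png

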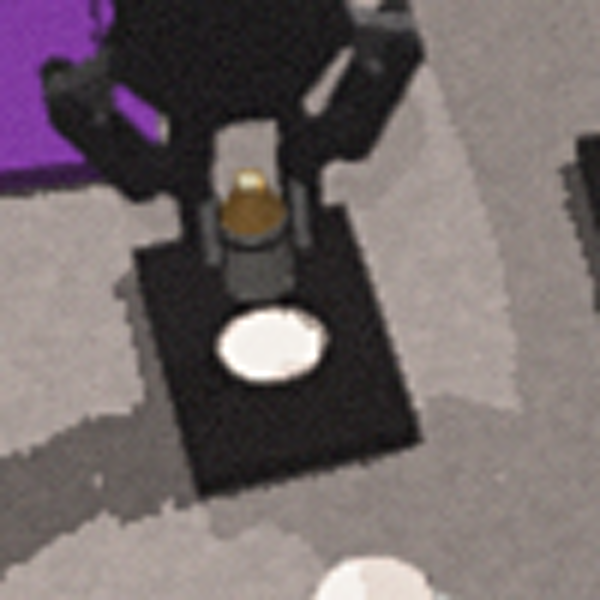

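```bash
python3 -c "
from h import *
K,R,t=calib('scene')
pts=np.array([[.472,-.096,.0495+z] for z in(0,.038,.054)]+[[.473+.013,-.096,.0495]])
px=cv2.projectPoints(pts,cv2.Rodrigues(R)[0],t,K,None)[0][:,0]
print(((px-[225,180])*6).round())"
```

```text
[[257. 276.]
 [248. 208.]
 [245. 179.]
 [264. 304.]]
```

The pose matches the projection for an upright objective: nose at px (267,210), base at (268,229). Lowering.

arm_command(
  plan=[
    {"ax": 0,"ay": 0,"az": 0,"tx": 0,"ty": 0.001,"tz": 0.02,"fingers": 0.015},
    {"ax": 0,"ay": 0,"az": 0,"tx": 0,"ty": 0,"tz": 0.014,"fingers": 0.015},
    {"ax": 0,"ay": 0,"az": 0,"tx": 0,"ty": 0,"tz": 0.006,"fingers": 0.015},
    {"ax": 0,"ay": 0,"az": 0,"tx": 0,"ty": 0,"tz": 0.003,"fingers": 0.015},
    {"ax": 0,"ay": 0,"az": 0,"tx": 0,"ty": 0,"tz": 0.001,"fingers": 0.015},
    {"ax": 0,"ay": 0,"az": 0,"tx": 0,"ty": 0,"tz": 0,"fingers": 0.015},
    {"ax": 0,"ay": 0,"az": 0,"tx": 0,"ty": 0,"tz": 0,"fingers": 0.015},
  ],
)

```text
time: 14.45
tool_pos: [0.4732, -0.0936, -0.002]
tcp_rot: [0.0, -0.0, 1.0, -0.0]
force: [0.1, 0.9, -1.1]
grip_width: 0.0244
gripper_force: 39.7
```

arm_command(
  plan=[
    {"ax": 0,"ay": 0,"az": 0,"tx": 0,"ty": -0.001,"tz": 0.001,"fingers": 0.015},
    {"ax": 0,"ay": 0,"az": 0,"tx": 0,"ty": 0,"tz": 0.001,"fingers": 0.015},
    {"ax": 0,"ay": 0,"az": 0,"tx": 0,"ty": 0,"tz": 0.0005,"fingers": 0.015},
    {"ax": 0,"ay": 0,"az": 0,"tx": 0,"ty": 0,"tz": 0,"fingers": 0.015},
  ],
)

```text
time: 14.95
tool_pos: [0.4731, -0.0948, -0.004]
tcp_rot: [0.0, -0.0, 1.0, -0.0]
force: [-2.0, -0.5, 7.5]
grip_width: 0.024
gripper_force: 40.8
```

Contact made on the recess floor. Releasing, retreating and looking.

arm_command(
  plan=[
    {"ax": 0,"ay": 0,"az": 0,"tx": 0,"ty": 0,"tz": 0,"fingers": 0.03},
    {"ax": 0,"ay": 0,"az": 0,"tx": 0,"ty": 0,"tz": 0,"fingers": 0.05},
    {"ax": 0,"ay": 0,"az": 0,"tx": 0,"ty": 0,"tz": 0,"fingers": 0.06},
    {"ax": 0,"ay": 0,"az": 0,"tx": 0,"ty": 0,"tz": 0,"fingers": 0.06},
    {"ax": 0,"ay": 0,"az": 0,"tx": 0,"ty": 0,"tz": -0.03,"fingers": 0.06},
    {"ax": 0,"ay": 0,"az": 0,"tx": 0,"ty": 0,"tz": -0.05,"fingers": 0.085},
    {"ax": 0,"ay": 0,"az": 0,"tx": 0,"ty": 0,"tz": -0.05,"fingers": 0.085},
  ],
)

```text
time: 15.82
tool_pos: [0.4724, -0.0944, 0.1262]
tcp_rot: [-0.001, -0.0, 1.0, 0.0]
force: [1.4, -0.4, 0.4]
grip_width: 0.085
gripper_force: 0.0
```

```bash
python3 -c "
from h import *
go(.6365,-.087,.126,52)
save('scene','s7')
p=cv2.imread('pics/s7.png')[200:280,230:310]
cv2.imwrite('pics/s7c.png',cv2.resize(p,None,fx=5,fy=5,interpolation=cv2.INTER_CUBIC))"
```

```text
t 15.82 pos [ 0.4724 -0.0944  0.1262] finger 90.0 q7 1.62 w 0.085 turn [ 0.    -0.001  0.664] shift [-0.1248  0.1069  0.0002] rows 4.0 3.0
```

View pics/s7c.png

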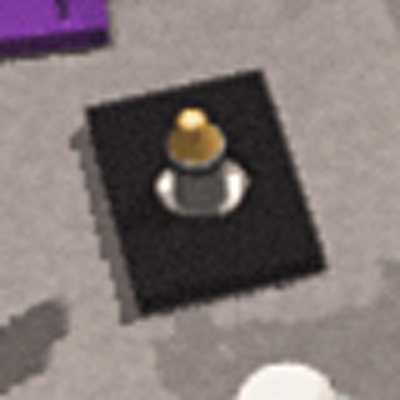

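The objective is seated in its recess, at px (270,237). Now the jar: turn the gripper to 52° and move over it.

arm_command(
  plan=[
    {"ax": 0,"ay": 0,"az": 0.166,"tx": 0,"ty": 0,"tz": 0,"fingers": 0.085},
    {"ax": 0,"ay": 0,"az": 0.166,"tx": 0,"ty": 0,"tz": 0,"fingers": 0.085},
    {"ax": 0,"ay": 0,"az": 0.166,"tx": 0,"ty": 0,"tz": 0,"fingers": 0.085},
    {"ax": 0,"ay": 0,"az": 0.166,"tx": 0,"ty": 0,"tz": 0,"fingers": 0.085},
    {"ax": 0,"ay": 0,"az": 0,"tx": -0.04,"ty": 0.036,"tz": 0,"fingers": 0.085},
    {"ax": 0,"ay": 0,"az": 0,"tx": -0.045,"ty": 0.036,"tz": 0,"fingers": 0.085},
    {"ax": 0,"ay": 0,"az": 0,"tx": -0.04,"ty": 0.035,"tz": 0,"fingers": 0.085},
    {"ax": 0,"ay": 0,"az": 0,"tx": 0,"ty": 0,"tz": 0,"fingers": 0.085},
  ],
)

```text
time: 16.88
tool_pos: [0.6404, -0.086, 0.124]
tcp_rot: [0.001, 0.325, 0.946, 0.001]
force: [-0.6, 0.0, 0.1]
grip_width: 0.0852
gripper_force: 0.0
```

arm_command(
  plan=[
    {"ax": 0,"ay": 0,"az": 0,"tx": 0,"ty": 0,"tz": 0,"fingers": 0.085},
    {"ax": 0,"ay": 0,"az": 0,"tx": 0,"ty": 0,"tz": 0,"fingers": 0.085},
    {"ax": 0,"ay": 0,"az": 0,"tx": 0,"ty": 0,"tz": 0,"fingers": 0.085},
  ],
)

```text
time: 17.25
tool_pos: [0.6365, -0.0877, 0.1256]
tcp_rot: [0.0, 0.326, 0.945, -0.0]
force: [-0.5, -0.5, -0.4]
grip_width: 0.0849
gripper_force: 0.0
```

```bash
python3 -c "
from h import *
go(.6365,-.087,-.004,52)"
```

```text
t 17.25 pos [ 0.6365 -0.0877  0.1256] finger 51.9 q7 0.94 w 0.0849 turn [-0.     0.    -0.001] shift [0.0004 0.0005 0.1296] rows 1.0 3.0
```

arm_command(
  plan=[
    {"ax": 0,"ay": 0,"az": 0,"tx": 0,"ty": 0,"tz": 0.05,"fingers": 0.085},
    {"ax": 0,"ay": 0,"az": 0,"tx": 0,"ty": 0,"tz": 0.04,"fingers": 0.085},
    {"ax": 0,"ay": 0,"az": 0,"tx": 0,"ty": 0,"tz": 0.025,"fingers": 0.085},
    {"ax": 0,"ay": 0,"az": 0,"tx": 0,"ty": 0,"tz": 0.007,"fingers": 0.085},
    {"ax": 0,"ay": 0,"az": 0,"tx": 0,"ty": 0,"tz": 0,"fingers": 0.085},
    {"ax": 0,"ay": 0,"az": 0,"tx": 0,"ty": 0,"tz": 0,"fingers": 0.085},
  ],
)

```text
time: 18.0
tool_pos: [0.6385, -0.0875, 0.0049]
tcp_rot: [0.001, 0.326, 0.945, 0.0]
force: [0.6, -0.3, -0.4]
grip_width: 0.0849
gripper_force: 0.0
```

arm_command(
  plan=[
    {"ax": 0,"ay": 0,"az": 0,"tx": 0,"ty": 0,"tz": 0.004,"fingers": 0.07},
    {"ax": 0,"ay": 0,"az": 0,"tx": 0,"ty": 0,"tz": 0.003,"fingers": 0.06},
    {"ax": 0,"ay": 0,"az": 0,"tx": 0,"ty": 0,"tz": 0,"fingers": 0.05},
    {"ax": 0,"ay": 0,"az": 0,"tx": 0,"ty": 0,"tz": 0,"fingers": 0.04},
    {"ax": 0,"ay": 0,"az": 0,"tx": 0,"ty": 0,"tz": 0,"fingers": 0.04},
    {"ax": 0,"ay": 0,"az": 0,"tx": 0,"ty": 0,"tz": 0,"fingers": 0.04},
  ],
  force=40,
)

```text
time: 18.75
tool_pos: [0.6372, -0.0875, -0.0038]
tcp_rot: [-0.0, 0.326, 0.945, -0.0]
force: [-0.9, -0.1, 1.5]
grip_width: 0.0491
gripper_force: 43.4
```

arm_command(
  plan=[
    {"ax": 0,"ay": 0,"az": 0,"tx": 0,"ty": 0,"tz": -0.015,"fingers": 0.04},
    {"ax": 0,"ay": 0,"az": 0,"tx": 0,"ty": 0,"tz": -0.03,"fingers": 0.04},
    {"ax": 0,"ay": 0,"az": 0.115,"tx": 0,"ty": 0,"tz": 0,"fingers": 0.04},
    {"ax": 0,"ay": 0,"az": 0.115,"tx": 0,"ty": 0,"tz": 0,"fingers": 0.04},
    {"ax": 0,"ay": 0,"az": 0.115,"tx": 0,"ty": 0,"tz": 0,"fingers": 0.04},
    {"ax": 0,"ay": 0,"az": 0.115,"tx": 0,"ty": 0,"tz": 0,"fingers": 0.04},
    {"ax": 0,"ay": 0,"az": 0.115,"tx": 0,"ty": 0,"tz": 0,"fingers": 0.04},
    {"ax": 0,"ay": 0,"az": 0.115,"tx": 0,"ty": 0,"tz": 0,"fingers": 0.04},
  ],
  force=50,
)

```text
time: 19.75
tool_pos: [0.6373, -0.0867, 0.0417]
tcp_rot: [-0.0, 0.628, 0.778, 0.0]
force: [0.6, -0.5, -4.1]
grip_width: 0.0489
gripper_force: 53.6
```

```bash
python3 -c "
from h import *
go(.627,-.281,.041,12.4)"
```

```text
t 19.75 pos [ 0.6373 -0.0867  0.0417] finger 12.2 q7 0.34 w 0.0489 turn [ 0.    -0.001 -0.003] shift [-0.1875 -0.0518  0.0007] rows 1.0 4.0
```

arm_command(
  plan=[
    {"ax": 0,"ay": 0,"az": 0,"tx": -0.03,"ty": -0.008,"tz": 0,"fingers": 0.04},
    {"ax": 0,"ay": 0,"az": 0,"tx": -0.04,"ty": -0.011,"tz": 0,"fingers": 0.04},
    {"ax": 0,"ay": 0,"az": 0,"tx": -0.04,"ty": -0.011,"tz": 0,"fingers": 0.04},
    {"ax": 0,"ay": 0,"az": 0,"tx": -0.04,"ty": -0.011,"tz": 0,"fingers": 0.04},
    {"ax": 0,"ay": 0,"az": 0,"tx": -0.037,"ty": -0.011,"tz": 0,"fingers": 0.04},
    {"ax": 0,"ay": 0,"az": 0,"tx": 0,"ty": 0,"tz": 0,"fingers": 0.04},
    {"ax": 0,"ay": 0,"az": 0,"tx": 0,"ty": 0,"tz": 0,"fingers": 0.04},
    {"ax": 0,"ay": 0,"az": 0,"tx": 0,"ty": 0,"tz": 0,"fingers": 0.04},
  ],
)

```text
time: 20.75
tool_pos: [0.6274, -0.2787, 0.0413]
tcp_rot: [-0.0, 0.625, 0.78, 0.001]
force: [0.0, 0.1, -3.1]
grip_width: 0.0487
gripper_force: 53.6
```

```bash
python3 -c "
from h import *
go(.627,-.281,.0,12.4)
save('scene','s8')
p=cv2.imread('pics/s8.png')[245:355,140:250]
cv2.imwrite('pics/s8c.png',cv2.resize(p,None,fx=5,fy=5,interpolation=cv2.INTER_CUBIC))"
```

```text
t 20.75 pos [ 0.6274 -0.2787  0.0413] finger 12.6 q7 0.64 w 0.0487 turn [ 0.001 -0.001  0.003] shift [-0.0022 -0.0009  0.0413] rows 1.0 1.0
```

View pics/s8c.png

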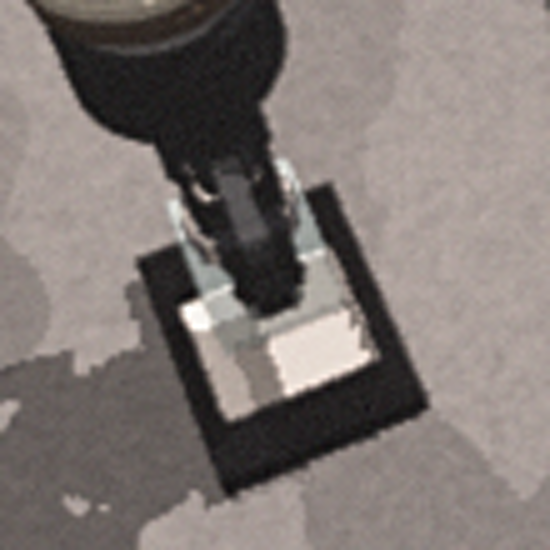

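The jar is square with the pad: its front face is at about px (190,300) and the recess at (196,312). Lowering.

arm_command(
  plan=[
    {"ax": 0,"ay": 0,"az": 0,"tx": -0.001,"ty": 0,"tz": 0.02,"fingers": 0.04},
    {"ax": 0,"ay": 0,"az": 0,"tx": 0,"ty": 0,"tz": 0.012,"fingers": 0.04},
    {"ax": 0,"ay": 0,"az": 0,"tx": 0,"ty": 0,"tz": 0.005,"fingers": 0.04},
    {"ax": 0,"ay": 0,"az": 0,"tx": 0,"ty": 0,"tz": 0.002,"fingers": 0.04},
    {"ax": 0,"ay": 0,"az": 0,"tx": 0,"ty": 0,"tz": 0,"fingers": 0.04},
    {"ax": 0,"ay": 0,"az": 0,"tx": 0,"ty": 0,"tz": 0,"fingers": 0.04},
    {"ax": 0,"ay": 0,"az": 0,"tx": 0,"ty": 0,"tz": 0,"fingers": 0.04},
  ],
)

```text
time: 21.68
tool_pos: [0.6273, -0.2822, 0.0027]
tcp_rot: [0.0, 0.626, 0.78, 0.0]
force: [0.4, 0.6, -2.9]
grip_width: 0.0487
gripper_force: 53.6
```

arm_command(
  plan=[
    {"ax": 0,"ay": 0,"az": 0,"tx": 0,"ty": 0,"tz": 0.001,"fingers": 0.04},
    {"ax": 0,"ay": 0,"az": 0,"tx": 0,"ty": 0,"tz": 0,"fingers": 0.04},
    {"ax": 0,"ay": 0,"az": 0,"tx": 0,"ty": 0,"tz": 0,"fingers": 0.04},
  ],
)

```text
time: 22.05
tool_pos: [0.6269, -0.2821, 0.0011]
tcp_rot: [-0.0, 0.626, 0.78, -0.0]
force: [0.6, 0.0, -2.4]
grip_width: 0.0492
gripper_force: 53.6
```

arm_command(
  plan=[
    {"ax": 0,"ay": 0,"az": 0,"tx": 0,"ty": 0,"tz": 0.001,"fingers": 0.04},
    {"ax": 0,"ay": 0,"az": 0,"tx": 0,"ty": 0,"tz": 0.0005,"fingers": 0.04},
    {"ax": 0,"ay": 0,"az": 0,"tx": 0,"ty": 0,"tz": 0,"fingers": 0.04},
  ],
)

```text
time: 22.42
tool_pos: [0.6271, -0.2822, 0.0003]
tcp_rot: [0.0, 0.626, 0.78, 0.0]
force: [-1.8, 0.8, 4.1]
grip_width: 0.0484
gripper_force: 54.3
```

Jar on the floor. Releasing, retreating and then moving to the slide box.

arm_command(
  plan=[
    {"ax": 0,"ay": 0,"az": 0,"tx": 0,"ty": 0,"tz": 0,"fingers": 0.055},
    {"ax": 0,"ay": 0,"az": 0,"tx": 0,"ty": 0,"tz": 0,"fingers": 0.07},
    {"ax": 0,"ay": 0,"az": 0,"tx": 0,"ty": 0,"tz": 0,"fingers": 0.08},
    {"ax": 0,"ay": 0,"az": 0,"tx": 0,"ty": 0,"tz": 0,"fingers": 0.08},
    {"ax": 0,"ay": 0,"az": 0,"tx": 0,"ty": 0,"tz": -0.03,"fingers": 0.08},
    {"ax": 0,"ay": 0,"az": 0,"tx": 0,"ty": 0,"tz": -0.05,"fingers": 0.08},
    {"ax": 0,"ay": 0,"az": 0,"tx": 0,"ty": 0,"tz": -0.05,"fingers": 0.08},
    {"ax": 0,"ay": 0,"az": 0,"tx": 0,"ty": 0,"tz": -0.02,"fingers": 0.08},
  ],
)

```text
time: 23.42
tool_pos: [0.629, -0.283, 0.1537]
tcp_rot: [0.003, 0.626, 0.779, 0.001]
force: [-0.2, -0.6, 0.3]
grip_width: 0.0798
gripper_force: 0.0
```

```bash
python3 -c "
from h import *
go(.4513,.2795,.13,-21.4)"
```

```text
t 23.43 pos [ 0.629  -0.283   0.1537] finger 12.4 q7 0.63 w 0.0798 turn [0.006 0.002 0.59 ] shift [ 0.4589 -0.3707  0.0237] rows 4.0 10.0
```

arm_command(
  plan=[
    {"ax": 0,"ay": 0,"az": 0.147,"tx": 0,"ty": 0,"tz": 0,"fingers": 0.08},
    {"ax": 0,"ay": 0,"az": 0.147,"tx": 0,"ty": 0,"tz": 0,"fingers": 0.08},
    {"ax": 0,"ay": 0,"az": 0.147,"tx": 0,"ty": 0,"tz": 0,"fingers": 0.08},
    {"ax": 0,"ay": 0,"az": 0.147,"tx": 0,"ty": 0,"tz": 0,"fingers": 0.08},
    {"ax": 0,"ay": 0,"az": 0,"tx": 0.038,"ty": -0.031,"tz": 0,"fingers": 0.08},
    {"ax": 0,"ay": 0,"az": 0,"tx": 0.038,"ty": -0.031,"tz": 0,"fingers": 0.08},
    {"ax": 0,"ay": 0,"az": 0,"tx": 0.038,"ty": -0.031,"tz": 0,"fingers": 0.08},
    {"ax": 0,"ay": 0,"az": 0,"tx": 0.038,"ty": -0.031,"tz": 0,"fingers": 0.08},
  ],
)

```text
time: 24.42
tool_pos: [0.5652, -0.0938, 0.1487]
tcp_rot: [-0.001, 0.825, 0.565, -0.001]
force: [0.8, 0.4, 0.4]
grip_width: 0.0801
gripper_force: 0.0
```

arm_command(
  plan=[
    {"ax": 0,"ay": 0,"az": 0,"tx": 0.038,"ty": -0.031,"tz": 0,"fingers": 0.08},
    {"ax": 0,"ay": 0,"az": 0,"tx": 0.038,"ty": -0.031,"tz": 0,"fingers": 0.08},
    {"ax": 0,"ay": 0,"az": 0,"tx": 0.038,"ty": -0.031,"tz": 0,"fingers": 0.08},
    {"ax": 0,"ay": 0,"az": 0,"tx": 0.038,"ty": -0.031,"tz": 0,"fingers": 0.08},
    {"ax": 0,"ay": 0,"az": 0,"tx": 0.038,"ty": -0.031,"tz": 0,"fingers": 0.08},
    {"ax": 0,"ay": 0,"az": 0,"tx": 0.038,"ty": -0.031,"tz": 0,"fingers": 0.08},
    {"ax": 0,"ay": 0,"az": 0,"tx": 0.038,"ty": -0.031,"tz": 0,"fingers": 0.08},
    {"ax": 0,"ay": 0,"az": 0,"tx": 0.038,"ty": -0.031,"tz": 0,"fingers": 0.08},
  ],
)

```text
time: 25.42
tool_pos: [0.4445, 0.2788, 0.149]
tcp_rot: [0.0, 0.825, 0.565, -0.001]
force: [1.0, 0.8, 0.8]
grip_width: 0.0797
gripper_force: 0.0
```

arm_command(
  plan=[
    {"ax": 0,"ay": 0,"az": 0,"tx": 0,"ty": 0,"tz": 0.03,"fingers": 0.08},
    {"ax": 0,"ay": 0,"az": 0,"tx": 0,"ty": 0,"tz": 0.03,"fingers": 0.08},
    {"ax": 0,"ay": 0,"az": 0,"tx": 0,"ty": 0,"tz": 0,"fingers": 0.08},
    {"ax": 0,"ay": 0,"az": 0,"tx": 0,"ty": 0,"tz": 0,"fingers": 0.08},
  ],
)

```text
time: 25.92
tool_pos: [0.4459, 0.2778, 0.0901]
tcp_rot: [-0.0, 0.825, 0.564, 0.0]
force: [-0.6, 0.2, -0.4]
grip_width: 0.08
gripper_force: 0.0
```

```bash
python3 -c "
from h import *
go(.4513,.2795,-.009,-21.4)"
```

```text
t 25.93 pos [0.4459 0.2778 0.0901] finger -21.3 q7 -0.98 w 0.08 turn [ 0.    -0.     0.002] shift [0.0036 0.0044 0.0991] rows 1.0 2.0
```

arm_command(
  plan=[
    {"ax": 0,"ay": 0,"az": 0,"tx": 0.0035,"ty": 0.0045,"tz": 0,"fingers": 0.08},
    {"ax": 0,"ay": 0,"az": 0,"tx": 0,"ty": 0,"tz": 0.045,"fingers": 0.08},
    {"ax": 0,"ay": 0,"az": 0,"tx": 0,"ty": 0,"tz": 0.035,"fingers": 0.075},
    {"ax": 0,"ay": 0,"az": 0,"tx": 0,"ty": 0,"tz": 0.014,"fingers": 0.07},
    {"ax": 0,"ay": 0,"az": 0,"tx": 0,"ty": 0,"tz": 0.005,"fingers": 0.065},
    {"ax": 0,"ay": 0,"az": 0,"tx": 0,"ty": 0,"tz": 0,"fingers": 0.06},
    {"ax": 0,"ay": 0,"az": 0,"tx": 0,"ty": 0,"tz": 0,"fingers": 0.06},
  ],
)

```text
time: 26.8
tool_pos: [0.452, 0.2801, -0.0081]
tcp_rot: [-0.0, 0.825, 0.565, 0.001]
force: [-0.7, -0.0, -0.8]
grip_width: 0.0598
gripper_force: 0.0
```

arm_command(
  plan=[
    {"ax": 0,"ay": 0,"az": 0,"tx": 0,"ty": 0,"tz": 0,"fingers": 0.05},
    {"ax": 0,"ay": 0,"az": 0,"tx": 0,"ty": 0,"tz": 0,"fingers": 0.04},
    {"ax": 0,"ay": 0,"az": 0,"tx": 0,"ty": 0,"tz": 0,"fingers": 0.03},
    {"ax": 0,"ay": 0,"az": 0,"tx": 0,"ty": 0,"tz": 0,"fingers": 0.025},
    {"ax": 0,"ay": 0,"az": 0,"tx": 0,"ty": 0,"tz": 0,"fingers": 0.025},
    {"ax": 0,"ay": 0,"az": 0,"tx": 0,"ty": 0,"tz": 0,"fingers": 0.025},
  ],
  force=30,
)

```text
time: 27.55
tool_pos: [0.4513, 0.2796, -0.0088]
tcp_rot: [-0.0, 0.825, 0.565, 0.0]
force: [-0.7, -1.0, 5.6]
grip_width: 0.0306
gripper_force: 30.4
```

arm_command(
  plan=[
    {"ax": 0,"ay": 0,"az": 0,"tx": 0,"ty": 0,"tz": -0.02,"fingers": 0.025},
    {"ax": 0,"ay": 0,"az": 0,"tx": 0,"ty": 0,"tz": -0.03,"fingers": 0.025},
    {"ax": 0,"ay": 0,"az": 0.12,"tx": 0,"ty": 0,"tz": 0,"fingers": 0.025},
    {"ax": 0,"ay": 0,"az": 0.13,"tx": 0,"ty": 0,"tz": 0,"fingers": 0.025},
    {"ax": 0,"ay": 0,"az": 0.13,"tx": 0,"ty": 0,"tz": 0,"fingers": 0.025},
    {"ax": 0,"ay": 0,"az": 0.13,"tx": 0,"ty": 0,"tz": 0,"fingers": 0.025},
    {"ax": 0,"ay": 0,"az": 0.13,"tx": 0,"ty": 0,"tz": 0,"fingers": 0.025},
    {"ax": 0,"ay": 0,"az": 0.13,"tx": 0,"ty": 0,"tz": 0,"fingers": 0.025},
  ],
)

```text
time: 28.55
tool_pos: [0.4507, 0.2792, 0.0404]
tcp_rot: [0.0, 0.977, 0.211, -0.0]
force: [0.1, -0.2, -0.6]
grip_width: 0.0312
gripper_force: 29.9
```

arm_command(
  plan=[
    {"ax": 0,"ay": 0,"az": 0.12,"tx": 0,"ty": 0,"tz": 0,"fingers": 0.025},
    {"ax": 0,"ay": 0,"az": 0.12,"tx": 0,"ty": 0,"tz": 0,"fingers": 0.025},
    {"ax": 0,"ay": 0,"az": 0.12,"tx": 0,"ty": 0,"tz": 0,"fingers": 0.025},
    {"ax": 0,"ay": 0,"az": 0.12,"tx": 0,"ty": 0,"tz": 0,"fingers": 0.025},
    {"ax": 0,"ay": 0,"az": 0,"tx": 0,"ty": 0,"tz": 0,"fingers": 0.025},
    {"ax": 0,"ay": 0,"az": 0,"tx": 0,"ty": 0,"tz": 0,"fingers": 0.025},
  ],
)

```text
time: 29.3
tool_pos: [0.4508, 0.2794, 0.0405]
tcp_rot: [0.0, 1.0, -0.024, -0.0]
force: [-1.1, -0.2, -0.3]
grip_width: 0.0312
gripper_force: 29.9
```

```bash
python3 -c "
from h import *
go(.464,.0842,.041,-93)"
```

```text
t 29.3 pos [0.4508 0.2794 0.0405] finger -92.7 q7 -2.02 w 0.0312 turn [0.    0.    0.005] shift [ 0.0234  0.1943 -0.0005] rows 1.0 4.0
```

arm_command(
  plan=[
    {"ax": 0,"ay": 0,"az": 0.005,"tx": 0.004,"ty": 0.03,"tz": 0,"fingers": 0.025},
    {"ax": 0,"ay": 0,"az": 0,"tx": 0.005,"ty": 0.04,"tz": 0,"fingers": 0.025},
    {"ax": 0,"ay": 0,"az": 0,"tx": 0.005,"ty": 0.04,"tz": 0,"fingers": 0.025},
    {"ax": 0,"ay": 0,"az": 0,"tx": 0.005,"ty": 0.044,"tz": 0,"fingers": 0.025},
    {"ax": 0,"ay": 0,"az": 0,"tx": 0.004,"ty": 0.04,"tz": 0,"fingers": 0.025},
    {"ax": 0,"ay": 0,"az": 0,"tx": 0,"ty": 0,"tz": 0,"fingers": 0.025},
    {"ax": 0,"ay": 0,"az": 0,"tx": 0,"ty": 0,"tz": 0,"fingers": 0.025},
    {"ax": 0,"ay": 0,"az": 0,"tx": 0,"ty": 0,"tz": 0,"fingers": 0.025},
  ],
)

```text
time: 30.3
tool_pos: [0.4635, 0.0859, 0.0407]
tcp_rot: [-0.0, 1.0, -0.026, -0.0]
force: [0.5, 0.2, -0.4]
grip_width: 0.0316
gripper_force: 30.0
```

```bash
python3 -c "
from h import *
go(.464,.0842,-.005,-93)
save('scene','s9')
p=cv2.imread('pics/s9.png')[160:260,290:390]
cv2.imwrite('pics/s9c.png',cv2.resize(p,None,fx=5,fy=5,interpolation=cv2.INTER_CUBIC))"
```

```text
t 30.3 pos [0.4635 0.0859 0.0407] finger -93.0 q7 -1.65 w 0.0316 turn [-0.001  0.    -0.   ] shift [0.0006 0.0017 0.0457] rows 1.0 1.0
```

View pics/s9c.png

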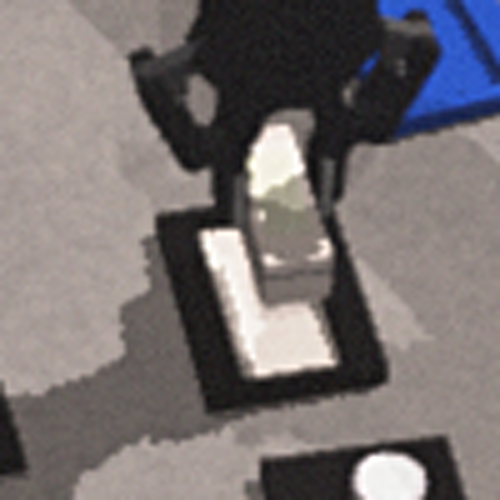

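```bash
python3 -c "
from h import *
print(ray('scene',[[342.4,213.6],[356.4,212]],.0795))
print(ray('scene',[[343,221.2],[355.6,220]],.0495))"
```

```text
[[0.50423972 0.06736843 0.0795    ]
 [0.50759598 0.09863424 0.0795    ]]
[[0.50138119 0.07076068 0.0495    ]
 [0.50520818 0.09931966 0.0495    ]]
```

The box is level and aligned with the recess. Its front edge is at x≈0.505 and y≈0.084, as expected. Lowering.

arm_command(
  plan=[
    {"ax": 0,"ay": 0,"az": 0,"tx": 0,"ty": 0.001,"tz": 0.02,"fingers": 0.025},
    {"ax": 0,"ay": 0,"az": 0,"tx": 0,"ty": 0,"tz": 0.014,"fingers": 0.025},
    {"ax": 0,"ay": 0,"az": 0,"tx": 0,"ty": 0,"tz": 0.006,"fingers": 0.025},
    {"ax": 0,"ay": 0,"az": 0,"tx": 0,"ty": 0,"tz": 0.003,"fingers": 0.025},
    {"ax": 0,"ay": 0,"az": 0,"tx": 0,"ty": 0,"tz": 0.001,"fingers": 0.025},
    {"ax": 0,"ay": 0,"az": 0,"tx": 0,"ty": 0,"tz": 0,"fingers": 0.025},
    {"ax": 0,"ay": 0,"az": 0,"tx": 0,"ty": 0,"tz": 0,"fingers": 0.025},
  ],
)

```text
time: 31.22
tool_pos: [0.4637, 0.0835, -0.003]
tcp_rot: [-0.0, 1.0, -0.028, 0.0]
force: [-0.3, 0.6, -1.1]
grip_width: 0.0313
gripper_force: 30.0
```

arm_command(
  plan=[
    {"ax": 0,"ay": 0,"az": 0,"tx": 0,"ty": 0,"tz": 0.001,"fingers": 0.025},
    {"ax": 0,"ay": 0,"az": 0,"tx": 0,"ty": 0,"tz": 0,"fingers": 0.025},
    {"ax": 0,"ay": 0,"az": 0,"tx": 0,"ty": 0,"tz": 0,"fingers": 0.025},
  ],
)

```text
time: 31.6
tool_pos: [0.4634, 0.0835, -0.0043]
tcp_rot: [-0.0, 1.0, -0.028, -0.0]
force: [0.5, 0.4, -0.4]
grip_width: 0.0312
gripper_force: 30.0
```

arm_command(
  plan=[
    {"ax": 0,"ay": 0,"az": 0,"tx": 0,"ty": 0,"tz": 0.0008,"fingers": 0.025},
    {"ax": 0,"ay": 0,"az": 0,"tx": 0,"ty": 0,"tz": 0.0005,"fingers": 0.025},
    {"ax": 0,"ay": 0,"az": 0,"tx": 0,"ty": 0,"tz": 0,"fingers": 0.025},
  ],
)

```text
time: 31.98
tool_pos: [0.4635, 0.0835, -0.0048]
tcp_rot: [-0.0, 1.0, -0.028, 0.0]
force: [-3.2, -0.7, 9.7]
grip_width: 0.0311
gripper_force: 31.2
```

arm_command(
  plan=[
    {"ax": 0,"ay": 0,"az": 0,"tx": 0,"ty": 0,"tz": 0,"fingers": 0.04},
    {"ax": 0,"ay": 0,"az": 0,"tx": 0,"ty": 0,"tz": 0,"fingers": 0.055},
    {"ax": 0,"ay": 0,"az": 0,"tx": 0,"ty": 0,"tz": 0,"fingers": 0.065},
    {"ax": 0,"ay": 0,"az": 0,"tx": 0,"ty": 0,"tz": 0,"fingers": 0.065},
    {"ax": 0,"ay": 0,"az": 0,"tx": 0,"ty": 0,"tz": -0.03,"fingers": 0.065},
    {"ax": 0,"ay": 0,"az": 0,"tx": 0,"ty": 0,"tz": -0.05,"fingers": 0.08},
    {"ax": 0,"ay": 0,"az": 0,"tx": 0,"ty": 0,"tz": -0.06,"fingers": 0.08},
    {"ax": 0,"ay": 0,"az": 0,"tx": 0,"ty": 0,"tz": -0.06,"fingers": 0.08},
  ],
)

```text
time: 32.98
tool_pos: [0.463, 0.0833, 0.1961]
tcp_rot: [0.0, 1.0, -0.028, -0.0]
force: [0.9, 1.7, -0.9]
grip_width: 0.08
gripper_force: 0.0
```

arm_command(
  plan=[
    {"ax": 0,"ay": 0,"az": 0,"tx": 0,"ty": 0,"tz": -0.04,"fingers": 0.08},
    {"ax": 0,"ay": 0,"az": 0,"tx": 0,"ty": 0,"tz": 0,"fingers": 0.08},
    {"ax": 0,"ay": 0,"az": 0,"tx": 0,"ty": 0,"tz": 0,"fingers": 0.08},
    {"ax": 0,"ay": 0,"az": 0,"tx": 0,"ty": 0,"tz": 0,"fingers": 0.08},
  ],
)

```text
time: 33.48
tool_pos: [0.4623, 0.0832, 0.2329]
tcp_rot: [0.001, 1.0, -0.028, -0.001]
force: [-0.5, -0.9, -0.9]
grip_width: 0.0796
gripper_force: 0.0
```

```bash
python3 -c "
from h import *
save('scene','s10')
p=cv2.imread('pics/s10.png')[175:350,80:430]
cv2.imwrite('pics/s10c.png',cv2.resize(p,(800,400),interpolation=cv2.INTER_CUBIC))"
```

```text
(no output)
```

View pics/s10c.png

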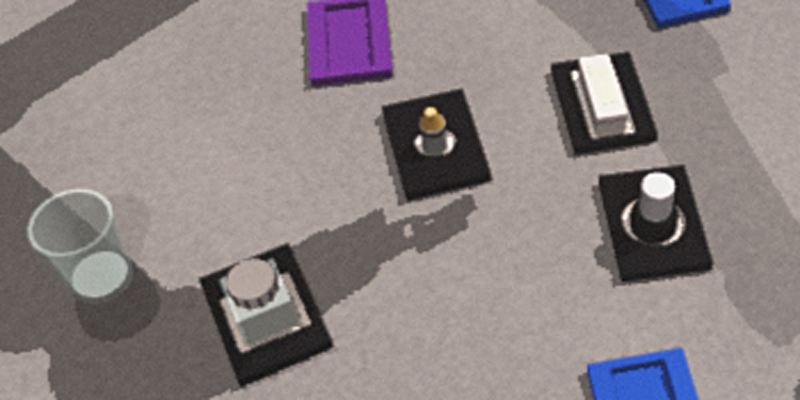

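All four items are seated in their recesses: jar at about px (190,310), objective (270,237), slide box (344,220), eyepiece (367,271). The beaker is still standing. Handing in.

```bash
python3 -c "
from workcell import *
print(job_done())"
```

```text
the job is handed in; nothing more can be done
None
```

The eyepiece, objective, jar and slide box each sit upright in their matching recess, released and checked in a final picture, and the job was handed in at about 33.5 s; the gripper stayed clear of the bottle and beaker.

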